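# Hold a filter slide in the photometer's slot

## Task

Lift the photometer's lid by its bar handle until it rests open on its stop, then take the wider of the two filter slides out of the stand by its grip and lower its blade through the slot in the photometer's deck. The program finishes while still holding the slide: keep it upright and still in the slot with the blade about halfway in (some 30 mm), its grip clear of the deck and the blade not wedged hard against the slot, as for a reading. Leave the narrow slide in the stand and disturb nothing else.

Things in the scene. Friction and masses are not known exactly. Their poses are not given: they have to be found in the camera images.
- lid_bar (a point): Middle of the photometer lid's bar handle: round steel bar 9 mm thick, 72 mm long along its y, carried by an arm at each end (64 mm clear between them) with a 30 mm open gap between bar and lid edge, so fingers can straddle it from above. Bar axis 90 mm above the bench when the lid is shut. Frame turns with the lid; lid shut: x points from bar to hinge, z up.
- lid_hinge (a point): Middle of the lid's hinge axis, 90 mm above the bench at the rear of the photometer; x points away from the bar of the shut lid, y lies along the axis, z up. The bar moves on a circle of 155 mm radius about this axis.
- reader_lid (a joint): Lid angle, rad: 0 shut (flat on the deck, bar toward the robot), grows as the bar goes up and back, 1.9 at the stop (leaning back past upright). Loose hinge: let go before upright (1.57) it falls shut, beyond it falls back on the stop and stays. Lid 180 g, 120 mm deep, 156 mm wide, 8 mm thick.
- slot (a point): Centre of the slot's mouth in the photometer's deck, 85 mm above the bench, bare when the lid is open. Slot 8 mm (x) by 48 mm (y), 3 mm bevel at the mouth, 14 mm deep, hollow below to 12 mm above the bench. x points to the hinge axis, 85 mm behind; z up. Photometer: fixed white box 130 (x) by 160 (y) by 85 mm, its centre 30 mm behind the slot (+x).
- wide_slide_grip (a point): Centre of the wide slide's grip (the slide to use, upright, loose, about 70 g). Grip: black, 14 mm thick (x), 44 mm wide (y), 24 mm high. Below it an aluminium blade 6 mm thick (x), 44 mm wide, 62 mm long; its lower end is 74 mm below this point. It stands 27 mm deep in the stand, this point 79 mm above the bench. z up; fits either way round.
- narrow_slide_grip (a point): Centre of the grip of the narrow slide, which stays in the stand: same shape and height, 26 mm wide. It stands in the other pocket, 66 mm away along y; which pocket holds which slide varies.
- stand: Fixed grey stand block 60 mm (x) by 130 mm (y) by 32 mm high, origin under its centre, z up; two pockets 8 mm by 46 mm, long sides along y, 27 mm deep, at y = -33 and +33 mm.
- dish: Bystander: closed petri dish, 60 mm across and 15 mm high, origin at its underside's centre.
- tubes: Bystander: rack of small tubes 52 x 105 x 52 mm, origin at its underside's centre.
- small_bottle: Bystander: reagent bottle 43 mm across and 75 mm high, origin at its underside's centre.
There are look-alikes about, which are no part of the job. What is shaped like the part that bears wide_slide_grip but blue is not meant.

How it is judged:
By the outcome, as a careful person would: the job done as asked, in the order asked, and still so for the second after the job is handed in, while the arm keeps its last pose, push and grip.
It also fails if it takes over 58 s, if anything falls off the work surface, if the arm or the gripper's body presses on something with over 40 N, if the wrist force passes 120 N, or if a joint passes its speed limit or range.

## Robot

A 6-joint arm with a two-finger parallel gripper is mounted at the origin on a cart in front of the work surface, level with it; the furniture and walls round the work are solid. World frame = base frame: x ahead of the robot, y to its left, z up, the work surface at z = 0. Lengths are in mm, angles in rad, forces in N, time in s.
With the tool pointing down it reaches from about 350 to 875 mm from the base axis. Payload 4.2 kg.
Tool frame: the origin (TCP) lies at the very end of the fingers, on their centre line; the grasp point (between the pads) lies 19 mm behind it; z points along the fingers, y is the line along which they close (so a half turn about z gives the same grasp; the last joint's range is limited). The gripper opens to 85 mm and grips with 20 to 120 N. Pads are 22 mm wide; open, the fingers measure 114 mm over their backs; the gripper's body (76 mm by 85 mm) begins 54 mm behind the grasp point. The pads swing forward as they close: fully open they stand 13 mm farther back than shut.
Start: joints at [1.546, 0.385, 0.008, 0, -1.194, -0.259], TCP at [174.971, 599.987, 231.312] pointing down, gripper open.
Joint ranges: [-3.14, 3.14], [-1.21, 2.06], [-1.07, 1.41], [-3.16, 2.05], [-2.99, -0.16], [-3.1, 3.1]. Speed limits (rad/s): [2.79, 2.79, 3.14, 3.14, 3.14, 3.14].

## Interface

Orientations are given as a unit quaternion [x, y, z, w].
In Python, from bench import read_state, get_image, camera_model, job_done gives the robot as it stands.
- The arm moves only by the shell command python3 -m handwheel 'ROWS'. ROWS is JSON, a list of rows, each a list of 7 numbers: the shift along the tool's x, y, z in m, then the turn, a rotation vector about the tool's x, y, z in rad, then the gripper's target within -1 to 1 (fully open at 1, half-way at 0, shut at -1). In form: [[dx, dy, dz, wx, wy, wz, jaw], ...]. A call has 1 to 10 rows; each row is the pose to reach, as a shift and turn from the pose commanded when the call began, along the tool's axes at that moment; what a row does not reach only later rows make up. A row lasts 1/8 s, in which the tool goes at most 62.5 mm and 10.7 degrees, less where a joint would pass 70% of its speed; a pose out of reach is approached as far as the arm can. A call with a gripper value outside its range is refused whole. The fingers move at their own pace and stop on an object; the grip force is fixed at half the most. Time passes only in rows, so rows that repeat a pose let the fingers close. It gives the time, the measured TCP pose, the force, the opening and the grip force at its end, in the units of the state.
- read_state(): the state, without advancing time (a new reading comes with each control period).
- get_image(name): name is "scene" or "side" or "wrist"; returns (picture, depth): 420x560x3 uint8, blue, green, red; 420x560 float32, mm along the optical axis (not along the pixel's ray), 0 where there is no reading.
- camera_model(name): a dict with "K" (3x3 intrinsics, pixels), "rvec" (rotation vector, rad) and "tvec" (3), from world to camera coordinates, as OpenCV has them; the wrist camera has in their place "hand_eye" (4x4, takes a point from camera to tool coordinates, whose origin is the TCP and whose axes are the flange's). Camera axes: x right, y down, z forward; pixel columns grow to the right and rows downward; lengths in mm; the calibration is good to about 2 mm. The wrist camera is an equidistant fisheye: a pixel r from the principal point sees the ray r / f radians off the axis. A picture is of the moment at which its call begins: read the wrist's pose just before it. camera_model takes no time and is no camera call.
- job_done(): hands the job in; it is judged then, once.
The state is a dict: "clock": time; "joints": joint angles; "joint_vel": joint speeds; "joint_efforts": joint torques, N m; "position": TCP position; "ee_rot": TCP orientation; "contact_force": force on the tool from outside, world axes, zero at the start; "wrist_torque": the same for the moment, N m; "gripper_width": finger opening in mm; "grasp_force": force on a finger pad.
Only numpy, scipy, OpenCV 4.12 (cv2) and the standard library are available. Lean on these libraries where they do the work, as an engineer would, in place of code of your own. Each camera call takes 0.05 s, during which the arm holds its last target. There are 200 camera calls.

## Working session

There is one attempt and no reset: what is moved stays moved. The work goes in short steps, Python scripts to look and compute and a shell command to move; the robot and the scene stay as the last step left them, time stands still between calls to the robot, and variables do not carry over. Pictures are saved under pics/ and viewed, at most 11 in all, crops included, and the job is handed in when it is done.

```bash
mkdir -p pics
cat > h.py <<'E'
import numpy as np, cv2
from bench import *
from scipy.spatial.transform import Rotation as R
def grab(n):
    im,d=get_image(n); np.savez('%s.npz'%n,im=im,d=d); return im,d
def load(n):
    z=np.load('%s.npz'%n); return z['im'],z['d']
def cloud(n,d):
    m=camera_model(n); K=np.array(m['K']); Rm=R.from_rotvec(np.ravel(m['rvec'])).as_matrix(); t=np.ravel(m['tvec'])
    v,u=np.mgrid[:d.shape[0],:d.shape[1]]
    c=np.stack([(u-K[0,2])/K[0,0]*d,(v-K[1,2])/K[1,1]*d,d],-1)
    return (c-t)@Rm
E
python3 - <<'E'
from h import *
s=read_state(); print(s)
a,_=grab('scene'); b,_=grab('side')
cv2.imwrite('pics/a.png',a); cv2.imwrite('pics/b.png',b)
for n in('scene','side','wrist'): print(camera_model(n))
E
```

```text
{'clock': 0.0, 'joints': array([ 1.54561654e+00,  3.85577294e-01,  6.59928796e-03, -5.35140157e-04,
       -1.19401546e+00, -2.58577303e-01]), 'joint_vel': array([-4.83258187e-05, -3.80681428e-05, -5.53930537e-05,  7.66015304e-04,
       -9.45879182e-04, -1.17298968e-03]), 'joint_efforts': array([-4.81781590e-04, -3.92284262e+01,  1.88403994e+01,  4.18609992e+00,
       -4.56395719e-03,  3.55953581e-06]), 'position': array([174.79916195, 599.42935816, 230.19333415]), 'ee_rot': array([ 9.89937519e-01, -1.41500672e-01, -1.19090145e-04,  1.12005565e-03]), 'contact_force': array([-0.91204514, -0.20261422, -0.0292283 ]), 'wrist_torque': array([-0.03537201,  0.01535129, -0.00319906]), 'grasp_force': 0.0, 'gripper_width': 85.33391332991857}
{'K': array([[387.23174168,   0.        , 276.18913307],
       [  0.        , 387.23174168, 204.18049016],
       [  0.        ,   0.        ,   1.        ]]), 'rvec': array([ 2.20950118, -0.98217778,  0.40640244]), 'tvec': array([-171.20195727,  498.79911343,  507.00008578])}
{'K': array([[479.23201658,   0.        , 275.66438365],
       [  0.        , 479.23201658, 210.95037869],
       [  0.        ,   0.        ,   1.        ]]), 'rvec': array([ 2.17917707, -0.82470615,  0.36193432]), 'tvec': array([-241.48869351,  434.67143697,  520.63034035])}
{'K': array([[325.1922621 ,   0.        , 277.86782337],
       [  0.        , 325.1922621 , 207.23086354],
       [  0.        ,   0.        ,   1.        ]]), 'hand_eye': array([[ 6.57931411e-04, -9.55298340e-01, -2.95642772e-01,
         7.49824923e+01],
       [ 9.99999681e-01,  7.62640018e-04, -2.38861050e-04,
        -5.55028954e-01],
       [ 4.53652573e-04, -2.95642520e-01,  9.55298537e-01,
        -1.42224919e+02],
       [ 0.00000000e+00,  0.00000000e+00,  0.00000000e+00,
         1.00000000e+00]])}
```

View pics/a.png

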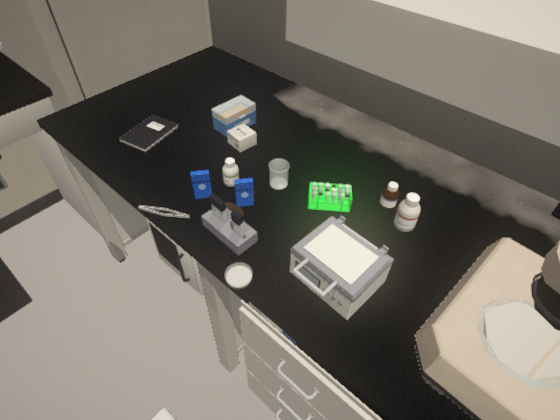

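View pics/b.png

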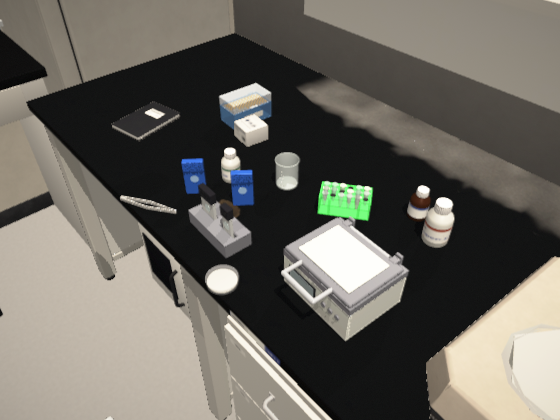

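The scene view shows the photometer at (340,265) with its bar at (315,277), and the stand at (229,228) with two black grips at about (218,203) and (238,213). The look-alikes are blue pieces at (202,184) and (244,192). The side view shows the grips at (208,195) and (228,212), the blue pieces at (194,175) and (242,187), and the bar at (306,282). I'll check the choice in a close crop and measure.

Run:
```python
from h import *
im,d=load('side'); cv2.imwrite('pics/c.png',cv2.resize(im[145:335,170:420],None,fx=3.1,fy=3.1,interpolation=cv2.INTER_CUBIC))
for n,P in(('scene',[(218,203),(238,213),(202,184),(244,192),(315,277),(229,228),(340,265),(238,275),(420,330)]),('side',[(208,195),(228,212),(194,175),(242,187),(306,282),(345,258),(222,280)])):
    _,d=load(n); X=cloud(n,d)
    for u,v in P: print(n,u,v,X[v,u].round(0))
    m=camera_model(n); K=np.array(m['K'])
    for p in([175,600,230],[0,0,0],[500,0,0],[500,300,0]): print(p,cv2.projectPoints(np.array([p],float),m['rvec'],m['tvec'],K,None)[0].ravel().round())
```

```text
scene 218 203 [481. 376.  89.]
scene 238 213 [489. 321.  90.]
scene 202 184 [522. 487.  48.]
scene 244 192 [572. 388.  49.]
scene 315 277 [490. 106.  60.]
scene 229 228 [477. 344.  31.]
scene 340 265 [524.  76.  94.]
scene 238 275 [410. 246.  14.]
scene 420 330 [ 537. -101.   46.]
[175, 600, 230] [  2. 179.]
[0, 0, 0] [145. 585.]
[500, 0, 0] [358. 321.]
[500, 300, 0] [250. 241.]
side 208 195 [479. 371.  90.]
side 228 212 [479. 309.  89.]
side 194 175 [519. 486.  51.]
side 242 187 [572. 390.  48.]
side 306 282 [490. 116.  57.]
side 345 258 [548.  87.  97.]
side 222 280 [408. 242.  14.]
[175, 600, 230] [-33. 142.]
[0, 0, 0] [ 53. 611.]
[500, 0, 0] [360. 344.]
[500, 300, 0] [243. 243.]
```

View pics/c.png

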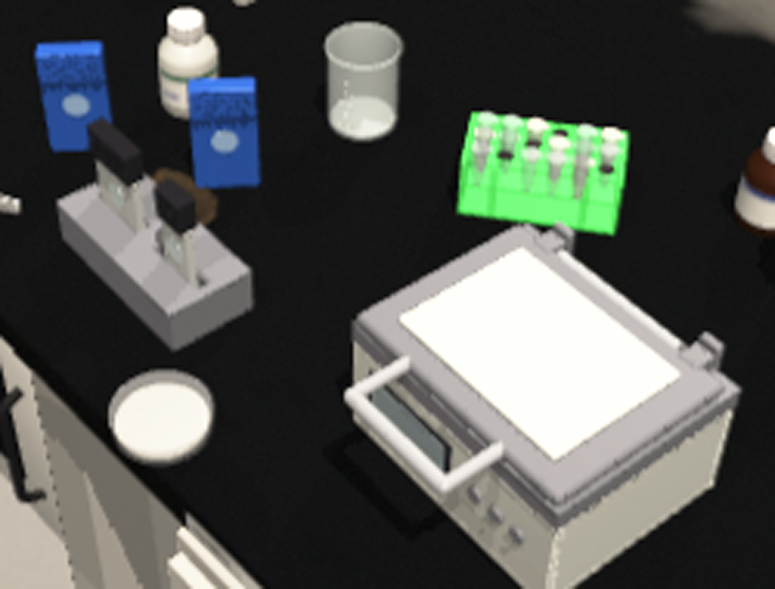

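The crop shows the far grip (crop 117,150) clearly wider than the near one (177,205), both black; the blue ones have blue bodies. So the wide slide is at about (480,373). Now the precise measurement.

Run:
```python
from h import *
def rect(p):
    c,s,a=cv2.minAreaRect(p[:,:2].astype(np.float32)); return np.round(c,1),np.round(s,1),round(a,2),len(p)
for n in('scene','side'):
    im,d=load(n); X=cloud(n,d); x,y,z=X[...,0],X[...,1],X[...,2]
    hsv=cv2.cvtColor(im,cv2.COLOR_BGR2HSV)
    near=(abs(x-500)<150)&(abs(y-70)<130)&(d>0)
    lidm=near&(abs(z-93)<6); print(n,'lid z',np.median(z[near&(z>86)&(z<105)]))
    print('all',rect(X[lidm]))
    w=near&(abs(z-93)<10)&(hsv[...,2]>225)
    print('whitepanel',rect(X[w]), np.median(z[w]))
    st=(abs(x-480)<90)&(abs(y-343)<100)&(d>0)
    print('stand top',rect(X[st&(abs(z-32)<3)]))
    for cy in(374,313):
        g=st&(z>87)&(z<96)&(abs(y-cy)<30); print('grip',rect(X[g]),np.median(X[g],0).round(1))
        g=st&(z>66)&(z<96)&(abs(y-cy)<30); print('gripall',rect(X[g]),np.median(X[g],0).round(1))
    # bar
    b=(x<490)&(x>400)&(abs(y-100)<90)&(z>80)&(z<100)&(d>0)
    print('bar',rect(X[b])); 
    for lo in range(30,190,10):
        q=X[b&(abs(y-lo)<5)]
        if len(q): print(lo,len(q),q[:,0].min().round(),q[:,0].max().round(),q[:,2].max().round(),end=';')
    print()
```

```text
scene lid z 94.44082182134417
all (array([537.6,  91.9]), array([156.9, 175.8]), 86.12, 4437)
whitepanel (array([549.9,  93.4]), array([119.9,  90.2]), 86.35, 2154) 95.58840907140532
stand top (array([510.6, 351.8]), array([131.4, 112.4]), 86.36, 789)
grip (array([523.6, 381.7]), array([39.3, 88. ]), 87.14, 86) [486.  382.8  90.1]
gripall (array([524.1, 382.8]), array([40.7, 91. ]), 89.06, 249) [487.1 387.7  83.8]
grip (array([483. , 320.7]), array([25.5, 13.9]), 83.75, 63) [482.7 319.3  89.8]
gripall (array([482.8, 320.1]), array([26.7, 14.2]), 83.75, 131) [479.6 316.   86.8]
bar (array([469.1,  77.2]), array([121.7,  41.5]), 89.96, 497)
30 32 485.0 489.0 95.0;40 30 484.0 490.0 96.0;50 26 485.0 490.0 95.0;60 96 449.0 490.0 96.0;70 43 448.0 490.0 95.0;80 40 449.0 490.0 96.0;90 33 449.0 490.0 95.0;100 32 450.0 490.0 95.0;110 27 451.0 490.0 95.0;120 23 452.0 459.0 95.0;130 72 452.0 490.0 96.0;140 13 455.0 487.0 95.0;
side lid z 95.24995056859633
all (array([536.8,  93.1]), array([158.4, 175.5]), 86.17, 6110)
whitepanel (array([537.7,  94.4]), array([121.9, 172.3]), 85.98, 3394) 96.25965772870161
stand top (array([510.4, 353.7]), array([133.1, 112.9]), 86.98, 1065)
grip (array([519.4, 383.7]), array([39.5, 83.3]), 89.4, 112) [485.5 383.9  90.7]
gripall (array([523.6, 383.7]), array([40.1, 92.6]), 89.98, 338) [487.2 388.4  84. ]
grip (array([482.9, 320.8]), array([24.7, 13.9]), 87.06, 84) [481.8 320.   90.8]
gripall (array([482.5, 321.2]), array([27.6, 14.7]), 87.78, 182) [479.2 316.2  86.2]
bar (array([468.6,  78.1]), array([ 42.8, 120.2]), 0.02, 736)
30 50 484.0 490.0 97.0;40 45 485.0 490.0 96.0;50 41 486.0 490.0 96.0;60 140 447.0 490.0 96.0;70 69 448.0 490.0 95.0;80 57 449.0 490.0 97.0;90 60 449.0 490.0 97.0;100 40 449.0 490.0 97.0;110 38 450.0 490.0 96.0;120 33 450.0 490.0 96.0;130 91 451.0 490.0 97.0;140 30 453.0 489.0 95.0;
```

Run:
```python
from h import *
def rect(p):
    c,s,a=cv2.minAreaRect(p[:,:2].astype(np.float32)); return np.round(c,1),np.round(s,1),round(a,2),len(p)
for n in('scene','side'):
    im,d=load(n); X=cloud(n,d); x,y,z=X[...,0],X[...,1],X[...,2]; ok=d>0
    p=X[ok&(x>440)&(x<459)&(abs(y-100)<60)&(z>84)&(z<100)]; print(n,'bar',rect(p),p[:,2].max().round(1),'line',cv2.fitLine(p[:,:2].astype(np.float32),2,0,.01,.01).ravel().round(3), p[:,1].min().round(),p[:,1].max().round())
    p=X[ok&(x>480)&(x<625)&(abs(y-90)<100)&(abs(z-94)<4)]; print('lid',rect(p))
    p=X[ok&(x<515)&(x>440)&(abs(y-343)<100)&(abs(z-32)<3)]; print('stand',rect(p))
    for cy in(382,320):
        p=X[ok&(x<505)&(x>440)&(abs(y-cy)<30)&(z>86)&(z<97)]; print('grip',rect(p),p[:,1].min(),p[:,1].max(),np.median(p[:,2]))
```

```text
scene bar (array([453.7,  97.9]), array([78.5, 10.3]), 89.61, 198) 96.3 line [4.10000e-02 9.99000e-01 4.53323e+02 9.46510e+01] 59.0 137.0
lid (array([551.6,  91.7]), array([155.6, 146.8]), 86.31, 4041)
stand (array([484.9, 353.6]), array([131.3,  60.2]), 88.03, 768)
grip (array([486.8, 385.9]), array([43.9, 14.4]), 88.48, 99) 363.90427915279975 407.6293779342751 89.97627751275172
grip (array([483., 320.]), array([26.7, 13.9]), 83.75, 66) 306.1898699240696 333.0057656935901 89.62380897514149
side bar (array([453.2,  99.1]), array([78.2, 11.1]), 89.27, 264) 97.5 line [4.60000e-02 9.99000e-01 4.53125e+02 9.49300e+01] 60.0 138.0
lid (array([549.9,  93.2]), array([158.8, 143.3]), 87.36, 5437)
stand (array([484.5, 355.2]), array([133.,  61.]), 87.32, 1036)
grip (array([485.5, 386.8]), array([44.9, 14.7]), 88.57, 132) 364.2686625348902 409.3103747299842 90.63551214581153
grip (array([482.9, 320.8]), array([24.7, 13.9]), 87.06, 93) 308.66068661488555 333.30535170227824 90.58112450554403
```

```bash
python3 -m handwheel '[[0.03,0.03,0.003,0,0,0.1,1],[0.08,0.08,0.006,0,0,0.25,1],[0.13,0.13,0.01,0,0,0.4,1],[0.18,0.18,0.014,0,0,0.56,0],[0.23,0.228,0.018,0,0,0.72,-0.4],[0.28,0.277,0.022,0,0,0.88,-0.4],[0.325,0.321,0.025,0,0,1.04,-0.4],[0.37,0.366,0.028,0,0,1.2,-0.4],[0.395,0.391,0.031,0,0,1.3,-0.4],[0.4076,0.403,0.031,0,0,1.348,-0.4]]'
cat >> h.py <<'E'
def wcloud(d,s):
    m=camera_model('wrist'); K=np.array(m['K']); H=np.array(m['hand_eye'])
    v,u=np.mgrid[:d.shape[0],:d.shape[1]]; a=(u-K[0,2])/K[0,0]; b=(v-K[1,2])/K[1,1]
    th=np.hypot(a,b); k=np.tan(th)/np.maximum(th,1e-9)
    c=np.stack([a*k*d,b*k*d,d],-1)@H[:3,:3].T+H[:3,3]
    return c@R.from_quat(s['ee_rot']).as_matrix().T+s['position']
E
python3 - <<'E'
from h import *
s=read_state(); im,d=grab('wrist'); import pickle; pickle.dump(s,open('s.pkl','wb'))
print(s['position'],R.from_quat(s['ee_rot']).as_matrix().round(3),s['joints'].round(2),s['gripper_width'])
cv2.imwrite('pics/w.png',im)
X=wcloud(d,s);x,y,z=X[...,0],X[...,1],X[...,2]
p=X[(d>0)&(x>435)&(x<462)&(abs(y-98)<60)&(z>84)&(z<100)]
print(len(p)); 
if len(p): print(cv2.minAreaRect(p[:,:2].astype(np.float32)),p[:,2].max())
E
```

```text
clock: 1.35
position: [453.7, 96.3, 199.8]
ee_rot: [-0.683, 0.73, 0.0, -0.001]
contact_force: [0.3, 1.5, 0.5]
gripper_width: 25.7
grasp_force: 0.0
[453.74676329  96.31437236 199.75115713] [[-0.066 -0.998 -0.001]
 [-0.998  0.066 -0.001]
 [ 0.001  0.001 -1.   ]] [ 0.56  0.14 -0.42 -0.   -1.02 -0.63] 25.707560465007887
1060
((457.67449951171875, 99.20684814453125), (79.24462127685547, 12.470515251159668), 86.75410461425781) 96.17056053103263
```

View pics/w.png

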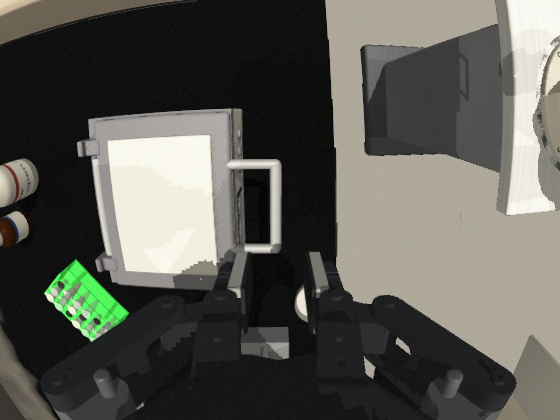

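Wrist view: the bar runs at (276,205) between arms at rows 163 and 248, with the fingers at (235,285) and (316,285). I'll refine the bar by ray casting.

```bash
cat >> h.py <<'E'
def plane(n,uv,z,s=None):
    m=camera_model(n); K=np.array(m['K']); uv=np.array(uv,float); a=(uv[:,0]-K[0,2])/K[0,0]; b=(uv[:,1]-K[1,2])/K[1,1]
    if n=='wrist':
        H=np.array(m['hand_eye']); th=np.hypot(a,b); k=np.tan(th)/np.maximum(th,1e-9)
        Rt=R.from_quat(s['ee_rot']).as_matrix(); r=np.stack([a*k,b*k,a*0+1],-1)@H[:3,:3].T@Rt.T; o=Rt@H[:3,3]+s['position']
    else:
        Rm=R.from_rotvec(np.ravel(m['rvec'])).as_matrix(); o=-Rm.T@np.ravel(m['tvec']); r=np.stack([a,b,a*0+1],-1)@Rm
    return o+r*((z-o[2])/r[:,2])[:,None]
E
python3 - <<'E'
from h import *; import pickle
s=pickle.load(open('s.pkl','rb')); im,d=load('wrist'); g=cv2.cvtColor(im,cv2.COLOR_BGR2GRAY)
pts=[]
for v in range(170,243,6):
    c=np.where(g[v,262:292]>100)[0]+262; pts.append((c.mean(),v)); 
    if v in(170,206,242): print(v,c.min(),c.max())
P=plane('wrist',pts,90,s); l=np.polyfit(P[:,1],P[:,0],1); print('bar wrist: x at y=98',np.polyval(l,98),'slope',l[0])
c=np.where(g[:,276]>100)[0]; c=c[(c>150)&(c<262)]; print('ends',c.min(),c.max(),plane('wrist',[(276,c.min()),(276,c.max())],90,s)[:,1])
for n in('scene','side'):
    im,d=load(n); X=cloud(n,d); x,y,z=X[...,0],X[...,1],X[...,2]
    M=(d>0)&(x>440)&(x<462)&(abs(y-98)<30)&(z>80)&(z<105); v,u=np.where(M)
    P=plane(n,np.c_[u,v],92,s); l=np.polyfit(P[:,1],P[:,0],1); print(n,np.polyval(l,98),l[0])
# lid corners/edges from wrist cloud
im,d=load('wrist'); X=wcloud(d,s);p=X[(d>0)&(X[...,0]>480)&(X[...,0]<590)&(abs(X[...,1]-93)<95)&(abs(X[...,2]-94)<4)]
print(cv2.minAreaRect(p[:,:2].astype(np.float32)),np.median(p[:,2]))
E
```

```text
170 270 280
206 270 280
242 270 280
bar wrist: x at y=98 455.65958122178233 slope 0.0678843200749792
ends 159 251 [ 60.09223542 138.40466692]
scene 453.56316509947135 0.07231246161812058
side 453.8248287845637 0.08516394134170775
((535.0153198242188, 93.03282165527344), (109.94766998291016, 160.06272888183594), 0.007746070623397827) 95.55636316871389
```

```bash
python3 -m handwheel '[[-0.002,-0.001,0.02,0,0,0,-0.4],[-0.002,-0.001,0.06,0,0,0,-0.4],[-0.002,-0.001,0.095,0,0,0,-0.4],[-0.002,-0.001,0.115,0,0,0,-0.4],[-0.002,-0.001,0.126,0,0,0,-0.4],[-0.002,-0.001,0.126,0,0,0,-0.4]]'
python3 - <<'E'
from h import *
im,d=grab('wrist'); s=read_state(); print(s['position'],s['ee_rot'],s['gripper_width'])
cv2.imwrite('pics/w2.png',im[100:400,130:430])
E
```

```text
clock: 2.15
position: [454.3, 100.8, 73.9]
ee_rot: [-0.685, 0.728, 0.0, -0.001]
contact_force: [1.2, 0.6, -0.2]
gripper_width: 25.6
grasp_force: 0.0
[454.8236678  101.08097771  74.58617664] [-6.85324420e-01  7.28237878e-01 -1.13930355e-04  1.40498143e-04] 25.433091126744422
```

View pics/w2.png

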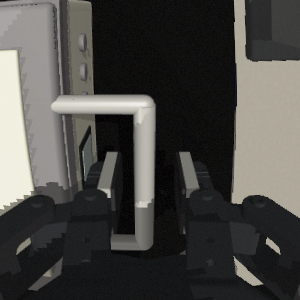

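The bar (crop col 145) sits between the fingers (115 and 182). I'll close and begin lifting.

```bash
python3 -m handwheel '[[0,0,0,0,0,0,-1],[0,0,0,0,0,0,-1],[0,0,0,0,0,0,-1],[0,0,0,0,0,0,-1],[0,-0.0002,-0.008,0,0,0,-1],[0,-0.0008,-0.0155,0,0,0,-1],[0,-0.0031,-0.0308,0,0,0,-1],[0,-0.0069,-0.0458,0,0,0,-1],[0,-0.0122,-0.0604,0,0,0,-1],[0,-0.0122,-0.0604,0,0,0,-1]]'
```

```text
clock: 3.45
position: [467.6, 100.6, 135.5]
ee_rot: [-0.685, 0.729, -0.0, 0.002]
contact_force: [4.4, 0.8, -4.3]
gripper_width: 6.9
grasp_force: 58.7
```

```bash
python3 -m handwheel '[[0,-0.0068,-0.0139,0,0,0,-1],[0,-0.0149,-0.0271,0,0,0,-1],[0,-0.0242,-0.0395,0,0,0,-1],[0,-0.0348,-0.0508,0,0,0,-1],[0,-0.0465,-0.061,0,0,0,-1],[0,-0.0591,-0.07,0,0,0,-1],[0,-0.0725,-0.0777,0,0,0,-1],[0,-0.0866,-0.0841,0,0,0,-1],[0,-0.1013,-0.089,0,0,0,-1],[0,-0.1013,-0.089,0,0,0,-1]]'
python3 - <<'E'
from h import *
im,d=grab('side'); cv2.imwrite('pics/s2.png',im[100:350,150:520])
E
```

```text
clock: 4.7
position: [568.9, 93.7, 226.8]
ee_rot: [-0.685, 0.728, -0.001, 0.001]
contact_force: [-3.7, 0.6, 9.7]
gripper_width: 6.5
grasp_force: 61.8
```

View pics/s2.png

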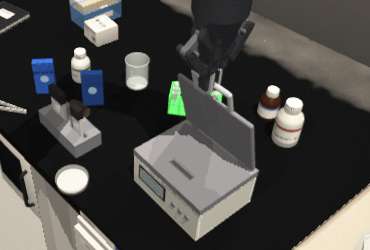

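Lid held at about 1.3 rad, and the slot is visible at side (332,270). On past upright, then release and rise.

```bash
python3 -m handwheel '[[0,-0.0152,-0.0033,0,0,0,-1],[0,-0.0305,-0.0052,0,0,0,-1],[0,-0.046,-0.0055,0,0,0,-1],[0,-0.0615,-0.0043,0,0,0,-1],[0,-0.0767,-0.0015,0,0,0,-1],[0,-0.084,0.0005,0,0,0,-1],[0,-0.084,0.0005,0,0,0,-1]]'; python3 -m handwheel '[[0,0,0,0,0,0,-0.4],[0,0,0,0,0,0,-0.4],[0,0,0,0,0,0,-0.4],[0,0,-0.03,0,0,0,-0.4],[0,0,-0.07,0,0,0,-0.4],[0,0.03,-0.09,0,0,0,-0.4],[0,0.08,-0.09,0,0,0,-0.4],[0,0.12,-0.09,0,0,0,-0.4],[0,0.12,-0.09,0,0,0,-0.4]]'
python3 - <<'E'
from h import *
im,d=grab('side'); cv2.imwrite('pics/s3.png',cv2.resize(im[150:350,200:480],None,fx=2,fy=2)); grab('scene')
E
```

```text
clock: 5.62
position: [653.0, 88.0, 224.8]
ee_rot: [-0.685, 0.728, -0.001, 0.0]
contact_force: [-0.1, -1.3, 7.0]
gripper_width: 6.5
grasp_force: 64.2
clock: 6.75
position: [529.6, 96.2, 314.2]
ee_rot: [-0.686, 0.728, 0.0, 0.0]
contact_force: [1.1, 0.3, 0.6]
gripper_width: 25.3
grasp_force: 0.0
```

View pics/s3.png

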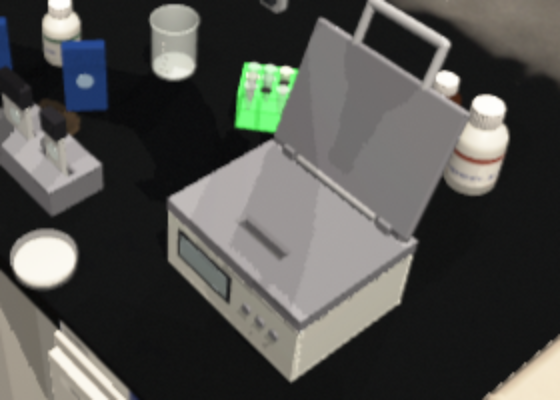

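The lid rests open, and the slot is at crop (263,240), i.e. side (331,270). Measure the slot in all three views.

Run:
```python
from h import *; import pickle
s=read_state(); im,d=grab('wrist'); pickle.dump(s,open('s.pkl','wb')); print(s['position'])
for n in('scene','side','wrist'):
    im,d=load(n); g=cv2.cvtColor(im,cv2.COLOR_BGR2GRAY)
    X=wcloud(d,s) if n=='wrist' else cloud(n,d); x,y,z=X[...,0],X[...,1],X[...,2]
    R0=(d>0)&(abs(x-523)<25)&(abs(y-94)<45)
    med=np.median(g[R0]); m=(R0&(g<0.8*med)).astype(np.uint8)
    k,l,st,c=cv2.connectedComponentsWithStats(m); i=1+np.argmax(st[1:,4]); v,u=np.where(l==i)
    P=plane(n,np.c_[u,v],85,s); r=cv2.minAreaRect(P[:,:2].astype(np.float32))
    print(n,med,len(u),c[i].round(),r,P.mean(0).round(1),'deckz',np.median(z[R0]))
    p=X[(d>0)&(x>600)&(abs(y-88)<60)&(z>190)&(z<260)]; 
    if len(p): print('bar top',p[:,2].max(),np.median(p[p[:,2]>p[:,2].max()-6],0).round(1))
cv2.imwrite('pics/w3.png',im)
```

```text
[531.95051396  96.41283303 313.56224749]
scene 72.0 2125 [368. 123.] ((1001.1592407226562, 308.6493225097656), (550.7954711914062, 92.31169128417969), 19.083951950073242) [988.5 303.6  85. ] deckz 475.69387075769276
bar top 241.29564584085801 [657.3  82.6 239. ]
side 41.0 1384 [358.  95.] ((970.5354614257812, 452.79595947265625), (430.03826904296875, 102.56817626953125), 33.394927978515625) [994.5 450.6  85. ] deckz 407.8493591886575
bar top 242.79681093090767 [656.7  82.9 239.8]
wrist 38.0 3827 [270. 389.] ((564.005126953125, 461.49627685546875), (187.64064025878906, 321.6505126953125), 87.84410858154297) [567.3 455.7  85. ] deckz 392.8956038197182
bar top 242.64701676362552 [658.5  82.8 240. ]
```

Run:
```python
from h import *; import pickle
s=pickle.load(open('s.pkl','rb'))
for n in('scene','side','wrist'):
    im,d=load(n); g=cv2.cvtColor(im,cv2.COLOR_BGR2GRAY)
    X=wcloud(d,s) if n=='wrist' else cloud(n,d); x,y,z=X[...,0],X[...,1],X[...,2]
    R0=(d>0)&(abs(x-523)<30)&(abs(y-94)<48)&(z<92)&(z>0); R0=cv2.morphologyEx(R0.astype(np.uint8),cv2.MORPH_OPEN,np.ones((3,3)))>0
    med=np.median(g[R0]); m=(R0&(g<0.75*med)).astype(np.uint8)
    k,l,st,c=cv2.connectedComponentsWithStats(m)
    print(n,med,R0.sum(),np.median(z[R0]))
    for i in range(1,k):
        if st[i,4]>15:
            v,u=np.where(l==i); P=plane(n,np.c_[u,v],85,s); print(st[i],c[i].round(),cv2.minAreaRect(P[:,:2].astype(np.float32)),np.median(z[l==i]))
```

```text
scene 142.0 1209 84.14824316365772
[323 256  19  16  63] [332. 263.] ((523.0516357421875, 92.46843719482422), (44.79787826538086, 6.104599475860596), 85.27786254882812) 75.85044973418353
side 152.0 1651 85.04130283265621
[321 260  22  20  94] [332. 269.] ((522.009033203125, 91.91801452636719), (46.8857421875, 7.3399810791015625), 85.89215850830078) 76.59276407011876
wrist 185.0 4116 84.53025671809537
[279 150  11  43 168] [286. 171.] ((524.56005859375, 93.46833038330078), (49.744834899902344, 11.447747230529785), 86.708740234375) 81.9830088194185
```

View pics/w3.png

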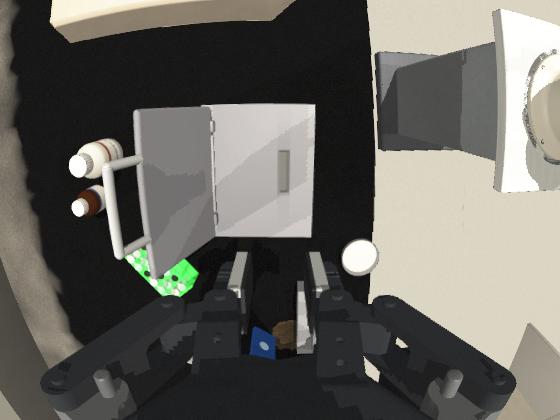

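The slot is at wrist (285,171), roughly (525,94), with yaw −0.067. Now go above the wide slide and look again.

```bash
python3 -m handwheel '[[-0.03,0.01,0,0,0,0,-0.1],[-0.08,0.02,0.01,0,0,0,-0.1],[-0.13,0.03,0.03,0,0,-0.01,-0.1],[-0.18,0.04,0.06,0,0,-0.02,-0.1],[-0.23,0.05,0.08,0,0,-0.024,-0.1],[-0.265,0.058,0.1,0,0,-0.024,-0.1],[-0.288,0.061,0.114,0,0,-0.024,-0.1],[-0.288,0.061,0.114,0,0,-0.024,-0.1],[-0.288,0.061,0.114,0,0,-0.024,-0.1]]'
python3 - <<'E'
from h import *; import pickle
s=read_state(); im,d=grab('wrist'); pickle.dump(s,open('s.pkl','wb'))
Rt=R.from_quat(s['ee_rot']).as_matrix(); print(s['position'],Rt.round(3))
X=wcloud(d,s); x,y,z=X[...,0],X[...,1],X[...,2]
for cy in(387,320):
    p=X[(d>0)&(x<512)&(x>460)&(abs(y-cy)<30)&(z>85)&(z<100)]; print(len(p),cv2.minAreaRect(p[:,:2].astype(np.float32)),np.median(p[:,2]))
p=X[(d>0)&(x<525)&(x>440)&(abs(y-353)<90)&(abs(z-32)<4)]; print('stand',cv2.minAreaRect(p[:,:2].astype(np.float32)))
cv2.imwrite('pics/w4.png',im)
E
```

```text
clock: 8.02
position: [489.3, 386.9, 199.5]
ee_rot: [-0.694, 0.72, -0.0, 0.0]
contact_force: [0.4, 0.4, -0.8]
gripper_width: 38.3
grasp_force: 0.0
[489.33106035 386.91131677 199.50250661] [[-0.038 -0.999  0.   ]
 [-0.999  0.038 -0.   ]
 [ 0.    -0.    -1.   ]]
922 ((487.5952453613281, 387.50274658203125), (43.41082000732422, 14.05439567565918), 87.49388885498047) 90.49823438208439
594 ((484.9375305175781, 321.94976806640625), (24.967693328857422, 13.962651252746582), 87.85113525390625) 90.46446698395383
stand ((486.0753479003906, 355.22662353515625), (130.39329528808594, 60.8546257019043), 87.34761810302734)
```

View pics/w4.png

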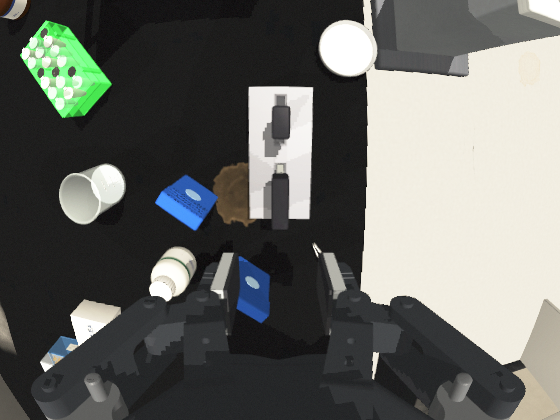

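The wide slide's grip is at wrist (280,200), measured 43 mm wide at (487.6,387.5); the narrow one is at (280,122). Descend, grip, and check.

```bash
python3 -m handwheel '[[-0.0005,0.0015,0.03,0,0,0,-0.1],[-0.0005,0.0015,0.07,0,0,0,-0.1],[-0.0005,0.0015,0.105,0,0,0,-0.1],[-0.0005,0.0015,0.125,0,0,0,-0.1],[-0.0005,0.0015,0.1375,0,0,0,-0.1],[-0.0005,0.0015,0.1375,0,0,0,-1],[-0.0005,0.0015,0.1375,0,0,0,-1],[-0.0005,0.0015,0.1375,0,0,0,-1],[-0.0005,0.0015,0.1375,0,0,0,-1],[-0.0005,0.0015,0.1375,0,0,0,-1]]'
```

```text
clock: 9.32
position: [487.5, 388.3, 62.7]
ee_rot: [-0.694, 0.72, -0.0, 0.001]
contact_force: [-1.0, -0.6, 4.6]
gripper_width: 12.9
grasp_force: 60.2
```

```bash
python3 -m handwheel '[[0,0,-0.006,0,0,0,-1],[0,0,-0.014,0,0,0,-1],[0,0,-0.024,0,0,0,-1],[0,0,-0.036,0,0,0,-1],[0,0,-0.06,0,0,0,-1],[0,0,-0.09,0,0,0,-1],[0,0,-0.12,0,0,0,-1],[0,0,-0.137,0,0,0,-1],[0,0,-0.137,0,0,0,-1]]'
python3 - <<'E'
from h import *; import pickle
s=read_state(); print(s['position'],s['contact_force'],s['gripper_width'])
P=s['position'] # check held slide from scene views
for n in('scene','side'):
    im,d=grab(n); X=cloud(n,d); x,y,z=X[...,0],X[...,1],X[...,2]
    p=X[(d>0)&(abs(x-P[0])<40)&(abs(y-P[1])<40)&(z>P[2]-75)&(z<P[2]-12)]
    print(n,len(p),p.min(0).round(1),p.max(0).round(1))
    p=X[(d>0)&(x<512)&(x>460)&(abs(y-322)<30)&(z>85)&(z<100)]; print('narrow',np.median(p,0).round(1))
im,d=grab('wrist'); cv2.imwrite('pics/t.png',np.hstack([load('side')[0][60:300,120:360],im[150:390,160:400]]))
E
```

```text
clock: 10.45
position: [487.3, 388.4, 200.2]
ee_rot: [-0.694, 0.72, 0.0, 0.001]
contact_force: [-0.4, 0.5, -0.3]
gripper_width: 13.3
grasp_force: 59.7
[487.30703566 388.38744885 200.22327986] [-0.44807421  0.50127886 -0.28443996] 13.266362145528346
scene 223 [482.2 363.5 141. ] [489.4 409.7 188. ]
narrow [482.4 319.4  89.9]
side 306 [479.9 364.1 140. ] [488.  410.5 188.2]
narrow [482.5 319.2  90.2]
```

View pics/t.png

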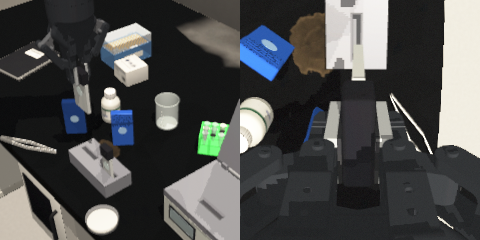

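The slide is held upright and the narrow one is still in the stand. Carry it above the slot.

```bash
python3 -m handwheel '[[0.015,-0.002,0,0,0,0,-1],[0.045,-0.008,0,0,0,0.005,-1],[0.09,-0.015,0,0,0,0.01,-1],[0.135,-0.023,0,0,0,0.015,-1],[0.18,-0.03,0,0,0,0.02,-1],[0.225,-0.038,0,0,0,0.025,-1],[0.26,-0.044,0,0,0,0.025,-1],[0.282,-0.047,0,0,0,0.025,-1],[0.292,-0.049,0,0,0,0.025,-1],[0.292,-0.049,0,0,0,0.025,-1]]'
python3 -m handwheel '[[0,0,0.02,0,0,0,-1],[0,0,0.035,0,0,0,-1],[0,0,0.045,0,0,0,-1],[0,0,0.045,0,0,0,-1]]'
cat > m.py <<'E'
from h import *
s=read_state(); P=s['position']; Rt=R.from_quat(s['ee_rot']).as_matrix(); print(P,s['ee_rot'].round(4),s['contact_force'].round(1),s['gripper_width'])
for n in('scene','side'):
    im,d=grab(n); X=cloud(n,d); x,y,z=X[...,0],X[...,1],X[...,2]
    p=X[(d>0)&(abs(x-P[0])<20)&(abs(y-P[1])<30)&(z>max(90,P[2]-56))&(z<P[2]-5)]
    q=p[abs(p[:,1]-P[1])<19]; A=np.c_[q[:,1]-P[1],q[:,2]-P[2]+30,np.ones(len(q))]
    r=np.linalg.lstsq(A,q[:,0],rcond=None)[0]; e=abs(A@r-q[:,0])<1.5; r=np.linalg.lstsq(A[e],q[e,0],rcond=None)[0]
    print(n,len(p),'face dx/dy,dx/dz,x0',r.round(3),'y range',np.percentile(p[:,1],[1,99]).round(1),'zmin',p[:,2].min().round(1))
im,d=grab('wrist')
E
python3 m.py
```

```text
clock: 11.85
position: [525.1, 93.7, 198.4]
ee_rot: [-0.684, 0.729, 0.0, -0.0]
contact_force: [-0.0, 0.1, -0.5]
gripper_width: 12.7
grasp_force: 59.7
clock: 12.35
position: [524.8, 94.5, 152.8]
ee_rot: [-0.685, 0.728, 0.0, -0.001]
contact_force: [-0.3, 0.4, -0.8]
gripper_width: 13.0
grasp_force: 59.7
[524.84727214  94.45300036 152.81244187] [-6.851e-01  7.285e-01  3.000e-04 -1.000e-03] [-0.3  0.4 -0.8] 13.037229043863755
scene 319 face dx/dy,dx/dz,x0 [5.60000e-02 1.00000e-03 5.20847e+02] y range [ 71.1 115.1] zmin 96.8
side 484 face dx/dy,dx/dz,x0 [5.50000e-02 0.00000e+00 5.21069e+02] y range [ 72.2 116.3] zmin 97.0
```

```bash
python3 -m handwheel '[[0.001,0.0007,0,0,0,0.01,-1],[0.001,0.0007,0.005,0,0,0.01,-1],[0.001,0.0007,0.009,0,0,0.01,-1],[0.001,0.0007,0.012,0,0,0.01,-1],[0.001,0.0007,0.015,0,0,0.01,-1],[0.001,0.0007,0.015,0,0,0.01,-1]]'; python3 m.py
```

```text
clock: 13.25
position: [524.7, 93.4, 138.4]
ee_rot: [-0.681, 0.732, -0.0, 0.0]
contact_force: [1.1, 0.7, -2.1]
gripper_width: 13.1
grasp_force: 59.6
[524.74657902  93.42696878 138.38649799] [-6.812e-01  7.321e-01 -1.000e-04  2.000e-04] [ 1.1  0.7 -2.1] 13.117586339831922
scene 253 face dx/dy,dx/dz,x0 [ 7.60000e-02 -1.30000e-02  5.20802e+02] y range [ 70.3 114.1] zmin 90.5
side 387 face dx/dy,dx/dz,x0 [ 7.10000e-02 -5.00000e-03  5.20462e+02] y range [ 71.3 115.7] zmin 90.0
```

```bash
python3 -m handwheel '[[0,0,0.002,0,0,0,-1],[0,0,0.004,0,0,0,-1],[0,0,0.006,0,0,0,-1],[0,0,0.008,0,0,0,-1],[0,0,0.008,0,0,0,-1]]'
```

```text
clock: 14.02
position: [524.7, 93.4, 130.5]
ee_rot: [-0.681, 0.732, -0.0, 0.0]
contact_force: [1.9, 0.1, -1.0]
gripper_width: 13.0
grasp_force: 59.4
```

```bash
python3 -m handwheel '[[0,0,0.003,0,0,0,-1],[0,0,0.006,0,0,0,-1],[0,0,0.009,0,0,0,-1],[0,0,0.012,0,0,0,-1],[0,0,0.015,0,0,0,-1],[0,0,0.0175,0,0,0,-1],[0,0,0.0175,0,0,0,-1],[0,0,0.0175,0,0,0,-1]]';  python3 m.py
python3 - <<'E'
from h import *
print(read_state()['wrist_torque'])
cv2.imwrite('pics/f.png',cv2.resize(load('side')[0][120:320,200:480],None,fx=2,fy=2))
E
```

```text
clock: 15.02
position: [524.7, 93.4, 112.9]
ee_rot: [-0.681, 0.732, -0.0, 0.0]
contact_force: [4.3, -0.8, -4.1]
gripper_width: 13.0
grasp_force: 59.3
[524.68273939  93.38955858 112.92595716] [-6.812e-01  7.321e-01 -1.000e-04  2.000e-04] [ 4.3 -0.8 -4.1] 12.964334101598496
scene 71 face dx/dy,dx/dz,x0 [ 7.200e-02 -3.200e-02  5.213e+02] y range [ 70.2 114.4] zmin 90.1
side 122 face dx/dy,dx/dz,x0 [6.40000e-02 9.00000e-03 5.20287e+02] y range [ 70.9 114.5] zmin 90.0
[-0.07682947 -1.42093304  0.04851679]
```

View pics/f.png

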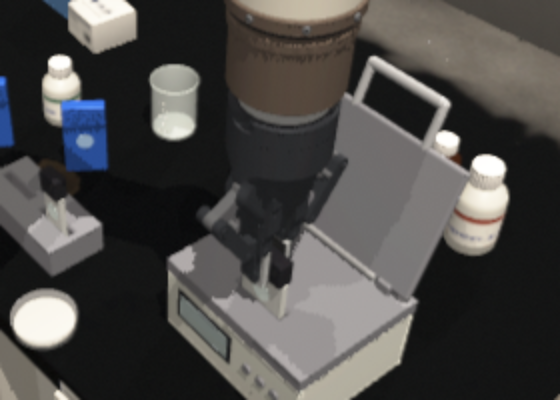

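The blade is in the slot, the lid is open, and the narrow slide is in the stand. A side push of +4 N in x remains; ease it.

```bash
python3 -m handwheel '[[0,-0.0007,0,0,0,0,-1],[0,-0.0007,0,0,0,0,-1],[0,-0.0007,0,0,0,0,-1]]';  python3 -c "
from bench import *
s=read_state();print(s['position'],s['contact_force'],s['wrist_torque'])"
```

```text
clock: 15.55
position: [524.8, 93.3, 113.1]
ee_rot: [-0.681, 0.732, 0.0, -0.0]
contact_force: [1.5, 0.6, -2.0]
gripper_width: 12.8
grasp_force: 59.5
[524.77422221  93.25347078 113.12601238] [ 1.52392502  0.60105964 -2.03385457] [ 0.21538645 -0.64309955  0.04332977]
```

```bash
python3 -m handwheel '[[0,-0.0005,0,0,0,0,-1],[0,-0.0005,0,0,0,0,-1],[0,-0.0005,0,0,0,0,-1],[0,-0.0005,0,0,0,0,-1]]';  python3 -c "
from bench import *
s=read_state();print(s['position'],s['contact_force'],s['wrist_torque'],s['joint_vel'].round(3))"
```

```text
clock: 16.05
position: [525.2, 93.1, 113.0]
ee_rot: [-0.681, 0.732, 0.0, -0.001]
contact_force: [-0.3, 1.8, -0.9]
gripper_width: 13.2
grasp_force: 59.7
[525.18291562  93.06378469 113.00876225] [-0.3387582   1.800851   -0.91350526] [ 0.09847407  0.04803418 -0.01126661] [-0.001 -0.     0.002  0.004  0.003  0.001]
```

The blade is free in the slot (about 30 mm in) and still. Hand in.

```bash
python3 -c "
from bench import *
print(job_done())"
```

```text
the job is handed in; nothing more can be done
None
```

I handed the job in at about 16 s: the lid rests open on its stop, and the wide slide is held upright and still, its blade about 30 mm into the slot with side forces under 2 N; the narrow slide is still in the stand.

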